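Find a clock pillar's blind hole on the feeler pin and hold it hole-up

TASK

Slide the loaded grey tray fully home in its slotted holder, against the blue back stop. Then take the brass pillar out of the red cradle, feel for its blind hole by gently sliding its ends onto the level feeler pin of the green gauge until the pin goes deep into one end, then turn the pillar over so that this hole faces straight up. Finish while holding it so, still in the gripper with at least 10 cm of free air beneath it, the tray still home, the other pillar still in its white cradle and the other things on the bench left alone.

Things in the scene. Friction and masses are not known exactly. Their poses are not given: they have to be found in the camera images.
- dock: fixed aluminium holder: two slotted rails, blue back stop, no floor. Origin on the bench midway between the rails; tray enters at the -y end and slides to +y. Side walls at x = -78 and +78 mm, y -75 to +75, 22 mm high; lips reach 6 mm inward of the walls, 14 to 20 mm above the bench; flared lead-ins out to y = -105 mm; stop face at y = +70 mm, 30 mm high
- tray: loose grey tray plate 150 (x) by 140 (y) by 8 mm, 0.5 kg, on the bench, with a black tab handle, a red and a white cradle. Origin: centre of its underside. Fully home, its origin and axes coincide with the dock's. Starts outside the rails on the dock's -y side, roughly lined up
- tray_tab (a point): point on the tray's black upright tab handle, 45 mm above the bench, at tray (0, -55) mm, on the tab's mid plane. Tab: 12 mm thick along tray x, 26 mm along y, top 57 mm above the bench
- red_cradle (a point): where the middle of the pillar in the red cradle rests: 50 mm above the bench, tray (-38, +15) mm. Two V supports, 7 mm thick and narrower than the pillar, 21 mm either side of it along tray y; fingers can close on the pillar along tray x; free below down to the tray plate
- white_cradle (a point): the same for the white cradle, at tray (+38, +15) mm
- pillar_a: brass pillar, diameter 22, length 60 mm, 0.16 kg, lying level in a cradle. Origin at its middle, y axis along its length (along tray y at the start). One end has the blind hole (diameter 12, 22 mm deep), the other a look-alike dimple (diameter 12, only 3 mm deep). One of the two pillars has its hole at +y, the other at -y; which is not told: feel for it
- pillar_b: brass pillar, diameter 22, length 60 mm, 0.16 kg, lying level in a cradle. Origin at its middle, y axis along its length (along tray y at the start). One end has the blind hole (diameter 12, 22 mm deep), the other a look-alike dimple (diameter 12, only 3 mm deep). One of the two pillars has its hole at +y, the other at -y; which is not told: feel for it
- gauge: fixed feeler gauge: base 90 x 80 x 14 mm, green post 24 x 24 mm, 128 mm high, level steel pin of diameter 6 mm, round tip, sticking out 60 mm from the post to the gauge's -y, 120 mm above the bench (collar of diameter 14 on its last 6 mm). Origin on the bench below the pin's root. Slide a pillar on by moving to gauge +y: a dimple lets the pin in 3 mm, the hole 22 mm
- pin_tip (a point): the free tip of the feeler pin, 120 mm above the bench; axes as the gauge's
- screwdriver: screwdriver, 150 mm long, lying on the bench; a bystander, leave alone
- pliers: pliers with black handles, about 150 mm long, lying flat, 13 mm high; a bystander, leave alone
- oil_jar: small amber jar with black cap, diameter 38 mm, 50 mm high, standing; a bystander, leave alone
- loupe: black eye loupe, diameter 34 mm, 34 mm high, standing; a bystander, leave alone
- arbor: steel arbor standing on its flange, diameter 32 mm, 34 mm high; a bystander, leave alone
- rule: steel rule 150 x 22 x 5 mm, lying flat; a bystander, leave alone
- wheel: brass wheel, diameter 48 mm, 8 mm thick, lying flat; a bystander, leave alone
Things that resemble listed ones, but are neither listed nor needed, are in the scene too. What is shaped like the pillar_a but orange or purple is not meant. Of the things like the tray, leave any that is orange; of the rest the larger one is meant.

How it is judged:
By the outcome, as a careful person would: the job done as asked, in the order asked, and still so for the second after the job is handed in, while the arm keeps its last pose, push and grip.
It also fails if it takes over 72 s, if anything falls off the work surface, if the arm or the gripper's body presses on something with over 40 N, if the wrist force passes 120 N, or if a joint passes its speed limit or range.

ROBOT

A 6-joint arm with a two-finger parallel gripper is mounted at the origin on the work surface. World frame = base frame: x ahead of the robot, y to its left, z up, the work surface at z = 0. Lengths are in mm, angles in rad, forces in N, time in s.
With the tool pointing down it reaches from about 375 to 975 mm from the base axis. Payload 3.8 kg.
Tool frame: the origin (TCP) lies at the very end of the fingers, on their centre line; the grasp point (between the pads) lies 19 mm behind it; z points along the fingers, y is the line along which they close (so a half turn about z gives the same grasp; the last joint's range is limited). The gripper opens to 88 mm and grips with 3 to 60 N. Pads are 18 mm wide; open, the fingers measure 123 mm over their backs; the gripper's body (75 mm by 187 mm) begins 45 mm behind the grasp point.
Start: joints at [1.302, 0.264, 1.604, -0, 1.274, -0.037], TCP at [155.066, 656.942, 238.706] pointing down, gripper open.
Joint ranges: [-2.63, 2.63], [-0.94, 2.18], [0.31, 2.57], [-1.31, 4.45], [0, 2.66], [-2.55, 2.55]. Speed limits (rad/s): [2.57, 2.57, 3.14, 3.14, 3.14, 3.14].

INTERFACE

Orientations are given as a unit quaternion [x, y, z, w].
In Python, from bench import robot, cams, close_job gives the robot as it stands.
- The arm moves only by the shell command python3 -m jog 'ROWS' [OPENING]. ROWS is JSON, a list of rows, each a list of 2 entries, a list of its own where there are three numbers: the shift along the world's x, y, z in mm, then the turn, a rotation vector about the world's x, y, z in rad. In form: [[[x, y, z], [wx, wy, wz]], ...]. A call has 1 to 12 rows; each row is the pose to reach, as a shift and turn from the pose commanded when the call began; what a row does not reach only later rows make up. A row lasts 1/12 s, in which the tool goes at most 41.7 mm and 7.16 degrees, less where a joint would pass 70% of its speed; a pose out of reach is approached as far as the arm can. A call with a gripper value outside its range is refused whole. OPENING is the closure, from 0 (fully open) to 1 (shut), set as the call begins (- or left out, the last holds). The fingers move at their own pace and stop on an object; the grip force is fixed at half the most. Time passes only in rows, so rows that repeat a pose let the fingers close. It gives the time, the measured TCP pose, the force, the opening and the grip force at its end, in the units of the state.
- robot.state(): the state, without advancing time (a new reading comes with each control period).
- cams.snapshot(name): name is "side" or "top" or "wrist"; returns the picture (400x640x3 uint8, red, green, blue); there is no depth.
- cams.camera_params(name): a dict with "vfov" (degrees; the focal length in pixels is half the picture's height over the tangent of half this angle, whatever the lens; pixels are square), "cx", "cy" (the principal point, pixels), "world_from_camera" (4x4, takes a point from camera to world coordinates). Camera axes: x right, y down, z forward; pixel columns grow to the right and rows downward; lengths in mm; the calibration is good to about 2 mm. A picture is of the moment at which its call begins: read the wrist's pose just before it. camera_params takes no time and is no camera call; for the wrist camera it gives the pose at the moment of the call.
- close_job(): hands the job in; it is judged then, once.
The state is a dict: "time": time; "q": joint angles; "qvel": joint speeds; "joint_torque": joint torques, N m; "tool_pos": TCP position; "orientation": TCP orientation; "ft_force": force on the tool from outside, world axes, zero at the start; "moment": the same for the moment, N m; "finger_gap": finger opening in mm; "grip_force": force on a finger pad.
Only numpy, scipy, OpenCV 4.12 (cv2) and the standard library are available. Lean on these libraries where they do the work, as an engineer would, in place of code of your own. Each camera call takes 0.05 s, during which the arm holds its last target. There are 200 camera calls.

## Working session

There is one attempt and no reset: what is moved stays moved. The work goes in short steps, Python scripts to look and compute and a shell command to move; the robot and the scene stay as the last step left them, time stands still between calls to the robot, and variables do not carry over. Pictures are saved under pics/ and viewed, at most 10 in all, crops included, and the job is handed in when it is done.

```bash
mkdir -p pics; ls
python3 - <<'E'
from bench import robot,cams
import cv2,numpy as np
for n in("top","side"):
    im=cams.snapshot(n); cv2.imwrite(f"pics/{n}0.png",im[:,:,::-1])
    p=cams.camera_params(n); print(n,p["vfov"],p["cx"],p["cy"],[k for k in p]); print(np.round(p["world_from_camera"],3))
s=robot.state(); print(s)
E
```

```text
pics
top 56.80644564761629 316.57962729439066 196.80175349709285 ['vfov', 'cx', 'cy', 'world_from_camera']
[[-3.900000e-02 -9.770000e-01  2.090000e-01  2.741750e+02]
 [-9.990000e-01  3.800000e-02 -1.000000e-02 -8.300000e-01]
 [ 2.000000e-03 -2.090000e-01 -9.780000e-01  1.163836e+03]
 [ 0.000000e+00  0.000000e+00  0.000000e+00  1.000000e+00]]
side 51.35753249976626 319.731596281682 197.6817387639797 ['vfov', 'cx', 'cy', 'world_from_camera']
[[-9.990000e-01 -3.700000e-02  3.100000e-02  4.401400e+02]
 [-4.800000e-02  6.590000e-01 -7.510000e-01  1.026043e+03]
 [ 8.000000e-03 -7.510000e-01 -6.600000e-01  1.018282e+03]
 [ 0.000000e+00  0.000000e+00  0.000000e+00  1.000000e+00]]
{'time': 0.1, 'q': array([ 1.30213373e+00,  2.64675238e-01,  1.60520195e+00, -6.46442500e-06,
        1.27369143e+00, -3.69083857e-02]), 'qvel': array([ 0.0008472 , -0.00221425, -0.00104085,  0.00055867, -0.00110784,
       -0.00186925]), 'joint_torque': array([ 1.00619225e-03, -5.03618932e+01, -3.58074439e+01,  7.31950253e-02,
        2.33118609e-02, -5.49830099e-05]), 'tool_pos': array([154.88139134, 656.35063839, 237.5333999 ]), 'orientation': array([ 1.15616958e-01,  9.93293382e-01, -9.76945702e-04, -1.47309433e-04]), 'ft_force': array([-0.08452584, -0.43755331, -0.12260283]), 'moment': array([ 0.00528521, -0.02599775,  0.04892562]), 'grip_force': 0.0, 'finger_gap': 88.22105770517695}
```

View pics/top0.png

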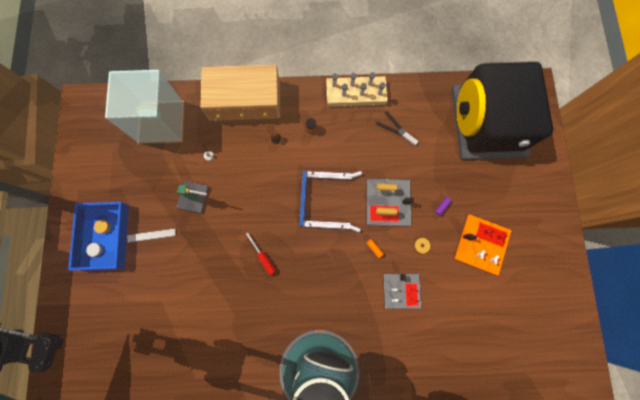

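View pics/side0.png

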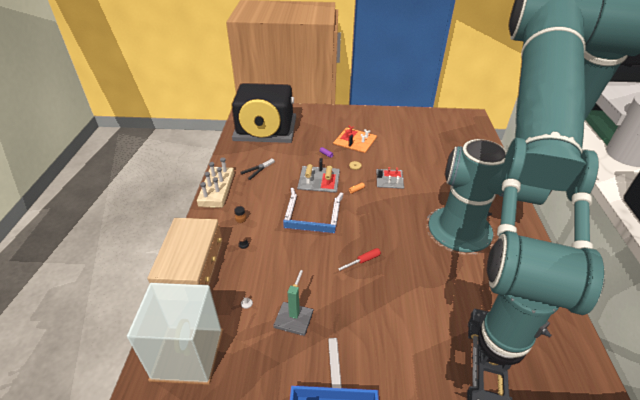

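Top view: the large grey tray with brass pillars is at (389,202), its red cradle below at (387,212), white above at (388,187), tab (408,201). The dock with its blue stop is at (305,198) and the gauge at (193,195). Tray candidates are grey (389,202), smaller grey (402,291) and orange (484,244); the first is the larger non-orange one. Purple (444,206) and orange (375,249) rods are decoys.

```bash
cat > h.py <<'E'
import numpy as np,cv2
from bench import robot,cams
def ray(p,u,v):
    f=200/np.tan(np.radians(p["vfov"])/2); T=np.array(p["world_from_camera"])
    return T[:3,3],T[:3,:3]@np.array([(u-p["cx"])/f,(v-p["cy"])/f,1.])
def onz(p,u,v,z):
    o,d=ray(p,u,v); return o+d*(z-o[2])/d[2]
def proj(p,X):
    f=200/np.tan(np.radians(p["vfov"])/2); T=np.array(p["world_from_camera"])
    c=T[:3,:3].T@(np.array(X)-T[:3,3]); return p["cx"]+f*c[0]/c[2],p["cy"]+f*c[1]/c[2]
def tri(p,a,q,b):
    o1,d1=ray(p,*a);o2,d2=ray(q,*b)
    s=np.linalg.lstsq(np.c_[d1,-d2],o2-o1,rcond=None)[0]
    A=o1+d1*s[0];B=o2+d2*s[1]; return (A+B)/2,np.linalg.norm(A-B)
def shot(n,name=None):
    p=cams.camera_params(n); im=cams.snapshot(n)[:,:,::-1].copy()
    if name: cv2.imwrite(f"pics/{name}.png",im)
    return p,im
E
python3 - <<'E'
from h import *
p=cams.camera_params("top"); q=cams.camera_params("side")
im=cv2.imread("pics/top0.png")
a=cv2.resize(im[155:245,290:420],None,fx=6,fy=6,interpolation=cv2.INTER_CUBIC)[:, :780]
cv2.imwrite("pics/crop1.png",a)
hsv=cv2.cvtColor(im,cv2.COLOR_BGR2HSV)
# grey tray mask
m=((hsv[:,:,1]<60)&(hsv[:,:,2]>60)&(hsv[:,:,2]<170)).astype(np.uint8)
m[:170]=0;m[240:]=0;m[:,:362]=0;m[:,420:]=0
c=max(cv2.findContours(m,0,2)[0],key=cv2.contourArea); r=cv2.minAreaRect(c); print("tray",r)
for b in cv2.boxPoints(r): print(np.round(b,1),np.round(onz(p,*b,8),1))
def blob(mask,box):
    x0,y0,x1,y1=box; k=np.zeros_like(mask);k[y0:y1,x0:x1]=mask[y0:y1,x0:x1]
    c=max(cv2.findContours(k,0,2)[0],key=cv2.contourArea); return cv2.minAreaRect(c)
H,S,V=cv2.split(hsv)
blue=((H>100)&(H<130)&(S>100)).astype(np.uint8)
r=blob(blue,(290,160,330,240));print("stop",r);[print(np.round(onz(p,*b,30),1)) for b in cv2.boxPoints(r)]
wh=((S<60)&(V>170)).astype(np.uint8)
for bx in((300,165,370,185),(300,215,370,235)):
    r=blob(wh,bx);print("rail",r);[print(np.round(onz(p,*b,21),1)) for b in cv2.boxPoints(r)]
gr=((H>50)&(H<85)&(S>80)).astype(np.uint8)
print("post",blob(gr,(170,175,215,215)),np.round(onz(p,*blob(gr,(170,175,215,215))[0],128),1))
m=((S<70)&(V>40)&(V<130)).astype(np.uint8); r=blob(m,(170,175,215,220));print("gbase",r);[print(np.round(onz(p,*b,14),1)) for b in cv2.boxPoints(r)]
E
```

```text
tray ((388.5, 202.0), (46.0, 43.0), 90.0)
[367. 179.] [ 573.6 -177.8    8. ]
[410. 179.] [ 568.3 -316.6    8. ]
[410. 225.] [ 419.1 -302.9    8. ]
[367. 225.] [ 424.4 -167.7    8. ]
stop ((302.6829833984375, 197.9807891845703), (3.5389609336853027, 54.1430778503418), 3.468229293823242)
[430.   44.3  30. ]
[602.6  28.8  30. ]
[601.4  17.6  30. ]
[428.9  33.4  30. ]
rail ((334.5, 174.5), (7.0, 53.0), 90.0)
[604.   11.6  21. ]
[ 597.5 -158.3   21. ]
[ 574.3 -156.8   21. ]
[580.8  12.4  21. ]
rail ((332.1037902832031, 224.94154357910156), (54.522911071777344, 7.200771331787109), 5.599339485168457)
[427.5  28.2  21. ]
[449.9  25.2  21. ]
[ 426.7 -142.9   21. ]
[ 404.4 -139.3   21. ]
post ((181.37840270996094, 189.22972106933594), (6.411561012268066, 7.562353610992432), 9.462321281433105) [532.8 376.  128. ]
gbase ((191.30767822265625, 200.96153259277344), (26.475675582885742, 19.415494918823242), 11.309932708740234)
[501.2 430.8  14. ]
[562.6 421.2  14. ]
[542.4 338.   14. ]
[481.4 348.6  14. ]
```

View pics/crop1.png

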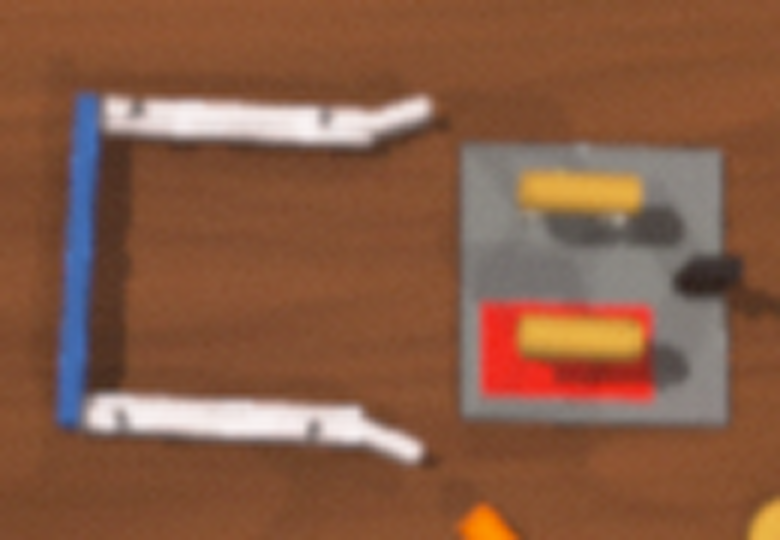

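The crop confirms the grey tray with two brass pillars: red cradle at low x, white at high x, tab toward -y, dock open toward it. Moving in for a wrist view.

```bash
python3 - <<'E'
from h import *
p=cams.camera_params("wrist"); s=robot.state()
from scipy.spatial.transform import Rotation as R
Rt=R.from_quat(s["orientation"]).as_matrix(); T=np.array(p["world_from_camera"])
print(p["vfov"],np.round(Rt.T@(T[:3,3]-s["tool_pos"]),1),np.round(Rt.T@T[:3,:3],2))
E
python3 -m jog '[[[345,-500,90],[0,0,-0.72]],[[345,-500,90],[0,0,-0.72]],[[345,-500,90],[0,0,-0.72]],[[345,-500,90],[0,0,-0.72]],[[345,-500,90],[0,0,-0.72]],[[345,-500,90],[0,0,-0.72]],[[345,-500,90],[0,0,-0.72]],[[345,-500,90],[0,0,-0.72]],[[345,-500,90],[0,0,-0.72]],[[345,-500,90],[0,0,-0.72]],[[345,-500,90],[0,0,-0.72]],[[345,-500,90],[0,0,-0.72]]]' 0
```

```text
66.2497822691995 [  67.9   -1.5 -146.9] [[ 0.   -0.96 -0.26]
 [ 1.    0.   -0.  ]
 [ 0.   -0.26  0.96]]
time: 1.1
tool_pos: [436.4, 247.9, 312.0]
orientation: [0.458, 0.889, -0.0, -0.0]
ft_force: [-0.5, -0.5, -0.1]
finger_gap: 87.9
grip_force: 0.0
```

```bash
python3 -m jog '[[[60,-375,-60],[0,0,-0.7]],[[60,-375,-60],[0,0,-0.7]],[[60,-375,-60],[0,0,-0.7]],[[60,-375,-60],[0,0,-0.7]],[[60,-375,-60],[0,0,-0.7]],[[60,-375,-60],[0,0,-0.7]],[[60,-375,-60],[0,0,-0.7]],[[60,-375,-60],[0,0,-0.7]],[[60,-375,-60],[0,0,-0.7]],[[60,-375,-60],[0,0,-0.7]],[[60,-375,-60],[0,0,-0.7]],[[60,-375,-60],[0,0,-0.7]]]'
python3 -m jog '[[[0,0,0],[0,0,0]],[[0,0,0],[0,0,0]]]'
python3 - <<'E'
from h import *
p,im=shot("wrist","w1"); np.save("w1.npy",np.array([p["vfov"],p["cx"],p["cy"],*np.ravel(p["world_from_camera"])]))
E
```

```text
time: 2.1
tool_pos: [495.5, -124.9, 251.4]
orientation: [0.736, 0.677, -0.0, -0.001]
ft_force: [0.2, -0.3, -1.0]
finger_gap: 87.6
grip_force: 0.0
time: 2.27
tool_pos: [496.0, -123.5, 252.3]
orientation: [0.734, 0.679, 0.0, -0.0]
ft_force: [0.1, 0.2, -0.1]
finger_gap: 87.8
grip_force: 0.0
```

View pics/w1.png

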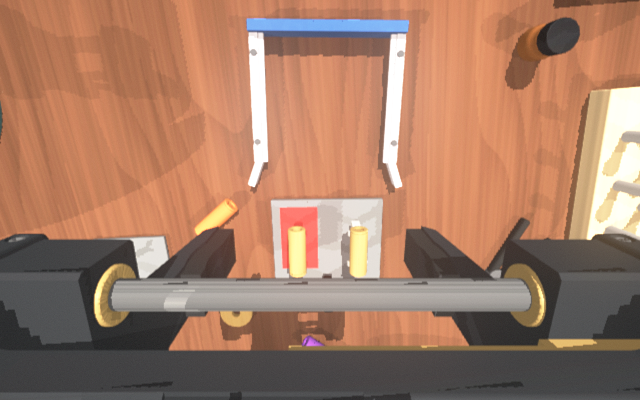

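The wrist view shows the blue stop along row 25 (cols 248-408), rails at cols 260/393, the tray's +y edge at row 199 (cols 272-382), and pillars at cols 297 and 359. Shaft hides the tab. I'll extract numbers here.

Run:
```python
from h import *
v=np.load("w1.npy"); p=dict(vfov=v[0],cx=v[1],cy=v[2],world_from_camera=v[3:].reshape(4,4))
im=cv2.imread("pics/w1.png"); hsv=cv2.cvtColor(im,cv2.COLOR_BGR2HSV); H,S,V=[a.astype(int) for a in cv2.split(hsv)]
def fit(pts,z,ax):  # world line from pixels
    P=np.array([onz(p,*t,z)[:2] for t in pts]); vx,vy,x0,y0=cv2.fitLine(P.astype(np.float32),cv2.DIST_HUBER,0,.01,.01).ravel()
    return np.round([x0,y0,np.degrees(np.arctan2(vy,vx))],2)
bl=(H>100)&(H<130)&(S>100)
lo=[(c,np.where(bl[:45,c])[0].max()+.5) for c in range(268,388)]
up=[(c,np.where(bl[:45,c])[0].min()-.5) for c in range(255,402)]
print("stop bottom px, as z=0 / z=30",fit(lo,0,0),fit(lo,30,0)," top-back",fit(up,30,0))
cc=np.where(bl[15:32].any(0))[0]; print("stop cols",cc[cc>200].min(),cc.max(),onz(p,cc[cc>200].min(),20,30),onz(p,cc.max(),20,30))
wh=(S<70)&(V>150)
for a,b in((240,272),(378,410)):
    L=[];Rr=[]
    for r in range(50,150,2):
        k=np.where(wh[r,a:b])[0]
        if len(k)>3: L.append((a+k.min()-.5,r));Rr.append((a+k.max()+.5,r))
    print("rail outer/inner z=20",fit(L,20,1),fit(Rr,20,1),len(L))
g=(S<60)&(V>90)
e=[]
for c in range(278,378,2):
    k=np.where(g[190:215,c])[0]
    if len(k):e.append((c,190+k.min()-.5))
print("tray edge z8",fit(e,8,0))
L=[];Rr=[]
for r in range(205,268,3):
    k=np.where(g[r,255:400]|((H[r,255:400]<5)&(S[r,255:400]>200)))[0]; L.append((255+k.min()-.5,r));Rr.append((255+k.max()+.5,r))
print("tray L,R z8",fit(L,8,1),fit(Rr,8,1), L[::5],Rr[::5])
br=(H>15)&(H<32)&(S>90)&(V>120)
for a,b in((284,310),(346,372)):
    mid=[];w=[]
    for r in range(232,265,2):
        k=np.where(br[r,a:b])[0]; mid.append((a+(k.min()+k.max())/2,r)); w.append((k.max()-k.min()+1))
    print("pillar",fit(mid,52,1),np.mean(w))
```

```text
stop bottom px, as z=0 / z=30 [521.56  28.99  -4.5 ] [534.47  21.36  -4.5 ]  top-back [517.5   34.66  -5.16]
stop cols 247 408 [430.11563714  40.86091886  30.        ] [603.67291422  27.21488987  30.        ]
rail outer/inner z=20 [420.47 -40.56  84.86] [437.75 -51.9   84.92] 50
rail outer/inner z=20 [579.69 -53.35  84.94] [598.28 -54.81  84.95] 50
tray edge z8 [ 497.47 -172.33   -3.66]
tray L,R z8 [ 423.12 -221.41   86.2 ] [ 572.68 -224.9    85.9 ] [(np.float64(270.5), 205), (np.float64(271.5), 220), (np.float64(272.5), 235), (np.float64(273.5), 250), (np.float64(274.5), 265)] [(np.float64(382.5), 205), (np.float64(381.5), 220), (np.float64(380.5), 235), (np.float64(380.5), 250), (np.float64(379.5), 265)]
pillar [ 460.09 -218.47   86.72] 16.823529411764707
pillar [ 535.5  -229.82   86.31] 17.294117647058822
```

```bash
python3 -m jog '[[[-3,-174,-80],[0,0,0.01]],[[-3,-174,-80],[0,0,0.01]],[[-3,-174,-80],[0,0,0.01]],[[-3,-174,-80],[0,0,0.01]],[[-3,-174,-80],[0,0,0.01]],[[-3,-174,-110],[0,0,0.01]],[[-3,-174,-140],[0,0,0.01]],[[-3,-174,-170],[0,0,0.01]],[[-3,-174,-195],[0,0,0.01]],[[-3,-174,-215],[0,0,0.01]],[[-3,-174,-226],[0,0,0.01]],[[-3,-174,-226],[0,0,0.01]]]'
python3 -m jog '[[[0,0,0],[0,0,0]],[[0,0,0],[0,0,0]],[[0,0,0],[0,0,0]],[[0,0,0],[0,0,0]],[[0,0,0],[0,0,0]],[[0,0,0],[0,0,0]],[[0,0,0],[0,0,0]],[[0,0,0],[0,0,0]],[[0,0,0],[0,0,0]],[[0,0,0],[0,0,0]],[[0,0,0],[0,0,0]],[[0,0,0],[0,0,0]]]' 1
```

```text
time: 3.32
tool_pos: [491.5, -296.8, 23.4]
orientation: [0.731, 0.682, -0.001, -0.002]
ft_force: [-0.8, 0.0, 0.3]
finger_gap: 87.9
grip_force: 0.0
time: 4.32
tool_pos: [492.9, -299.2, 25.9]
orientation: [0.732, 0.682, -0.0, -0.0]
ft_force: [0.1, -0.4, 1.1]
finger_gap: 11.6
grip_force: 30.0
```

```bash
python3 -m jog '[[[-3,5,0],[0,0,-0.01]],[[-6,10,0],[0,0,-0.018]],[[-5,16,0],[0,0,-0.018]],[[-4,24,0],[0,0,-0.018]],[[-3,34,0],[0,0,-0.018]],[[-2,44,0],[0,0,-0.018]],[[-1,54,0],[0,0,-0.018]],[[0,64,0],[0,0,-0.018]],[[1,74,0],[0,0,-0.018]],[[2,86,0],[0,0,-0.018]],[[3,98,0],[0,0,-0.018]],[[4,110,0],[0,0,-0.018]]]'
python3 -m jog '[[[1,10,0],[0,0,0]],[[2,20,0],[0,0,0]],[[3,30,0],[0,0,0]],[[4,40,0],[0,0,0]],[[4,50,0],[0,0,0]],[[5,60,0],[0,0,0]],[[6,68,0],[0,0,0]],[[6,74,0],[0,0,0]],[[7,78,0],[0,0,0]],[[7,81,0],[0,0,0]],[[7,83,0],[0,0,0]],[[7,83,0],[0,0,0]]]'
```

```text
time: 5.32
tool_pos: [496.9, -187.8, 25.9]
orientation: [0.738, 0.675, -0.0, -0.0]
ft_force: [0.9, -3.3, -2.1]
finger_gap: 12.1
grip_force: 30.0
time: 6.32
tool_pos: [503.9, -105.6, 25.9]
orientation: [0.738, 0.675, 0.0, -0.0]
ft_force: [-0.2, -0.1, -2.4]
finger_gap: 11.7
grip_force: 30.0
```

```bash
python3 -m jog '[[[0,2,0],[0,0,0]],[[0,4,0],[0,0,0]],[[0,5,0],[0,0,0]],[[0,6,0],[0,0,0]],[[0,7,0],[0,0,0]],[[0,8,0],[0,0,0]],[[0,8,0],[0,0,0]],[[0,8,0],[0,0,0]]]'
python3 -m jog '[[[0,1,0],[0,0,0]],[[0,2,0],[0,0,0]],[[0,3,0],[0,0,0]],[[0,3,0],[0,0,0]],[[0,3,0],[0,0,0]]]'
```

```text
time: 6.98
tool_pos: [504.2, -101.5, 26.7]
orientation: [0.737, 0.676, -0.002, 0.002]
ft_force: [-3.0, -15.1, -0.3]
finger_gap: 12.0
grip_force: 30.0
time: 7.4
tool_pos: [504.2, -101.3, 27.4]
orientation: [0.737, 0.676, -0.003, 0.004]
ft_force: [-5.0, -27.7, 2.6]
finger_gap: 12.0
grip_force: 30.0
```

```bash
python3 -m jog '[[[0,-3,0],[0,0,0]],[[0,-3,0],[0,0,0]],[[0,-3,0],[0,0,0]],[[0,-3,0],[0,0,0]],[[0,-3,0],[0,0,0]],[[0,-3,30],[0,0,0]],[[0,-10,70],[0,0,0]],[[0,-30,110],[0,0,0]],[[0,-40,150],[0,0,0]],[[0,-40,190],[0,0,0]],[[0,-40,190],[0,0,0]],[[0,-40,190],[0,0,0]]]' 0
python3 - <<'E'
from h import *
p,im=shot("wrist"); t,it=shot("top")
np.save("w2.npy",np.array([p["vfov"],p["cx"],p["cy"],*np.ravel(p["world_from_camera"])]))
cv2.imwrite("pics/w2full.png",im)
cv2.imwrite("pics/w2.png",cv2.resize(im[:280,200:460],None,fx=2,fy=2,interpolation=cv2.INTER_CUBIC))
print(robot.state()["tool_pos"])
E
```

```text
time: 8.4
tool_pos: [506.4, -135.5, 219.9]
orientation: [0.738, 0.675, 0.002, 0.003]
ft_force: [-0.6, 0.8, -0.4]
finger_gap: 87.6
grip_force: 0.0
[ 503.43499072 -134.49659486  215.16839513]
```

View pics/w2.png

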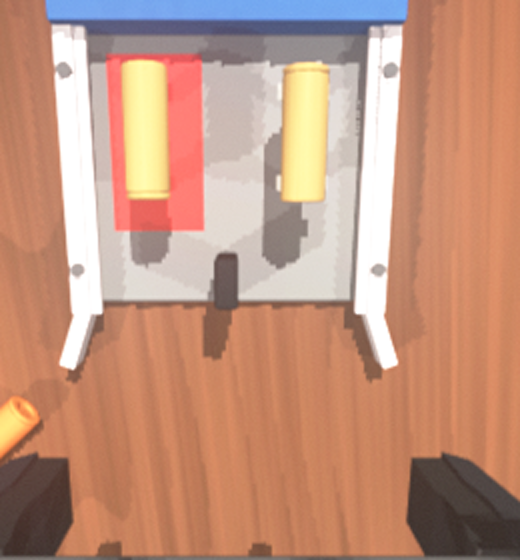

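The crop shows the tray between the rails, tab at crop (226,280), and a dark band at rows 22-33 below the stop that could be shadow or a gap. Measuring.

Run:
```python
from h import *
v=np.load("w2.npy"); p=dict(vfov=v[0],cx=v[1],cy=v[2],world_from_camera=v[3:].reshape(4,4))
im=cv2.imread("pics/w2full.png"); hsv=cv2.cvtColor(im,cv2.COLOR_BGR2HSV)
for c in (295,332): print(c,[(r,*map(int,hsv[r,c])) for r in range(6,24)])
for c in (265,290,330,365): 
    print(c,[(r,*map(int,hsv[r,c])) for r in range(145,158,1)])
    print(np.round(onz(p,c,150,8),1))
for r in (10,12,14,16,18): print(r,np.round(onz(p,320,r,0),1),np.round(onz(p,320,r,8),1),np.round(onz(p,320,r,30),1))
S=hsv[:,:,1].astype(int);V=hsv[:,:,2]
for r in(60,100,140):
    print(r,[(c,int(S[r,c]),int(V[r,c])) for c in list(range(236,256))],)
br=(hsv[:,:,0]>15)&(hsv[:,:,0]<35)&(S>60)&(V>120)
for a,b in((255,290),(335,370)):
    k=br[25:105,a:b]; ys,xs=np.where(k); ys=ys+25; xs=xs+a
    print("pillar px",xs.min(),xs.max(),ys.min(),ys.max(),"end y@52",onz(p,xs.mean(),ys.min(),55),onz(p,xs.mean(),ys.max(),55))
    for r in (40,60,80): 
        q=np.where(br[r,a:b])[0]+a; print(r,q.min(),q.max(),np.round(onz(p,q.mean(),r,52),1))
```

```text
295 [(6, 108, 127, 239), (7, 108, 123, 240), (8, 108, 126, 238), (9, 111, 126, 218), (10, 115, 98, 149), (11, 118, 79, 126), (12, 118, 77, 126), (13, 120, 71, 125), (14, 120, 71, 126), (15, 119, 73, 125), (16, 124, 66, 123), (17, 138, 31, 124), (18, 171, 23, 143), (19, 0, 19, 151), (20, 173, 22, 153), (21, 177, 18, 153), (22, 175, 19, 150), (23, 175, 22, 151)]
332 [(6, 107, 130, 240), (7, 108, 131, 240), (8, 108, 127, 241), (9, 110, 133, 223), (10, 112, 110, 155), (11, 115, 90, 127), (12, 115, 90, 124), (13, 114, 88, 125), (14, 115, 87, 126), (15, 116, 86, 125), (16, 118, 69, 118), (17, 131, 31, 115), (18, 162, 19, 132), (19, 173, 14, 147), (20, 171, 12, 147), (21, 173, 14, 148), (22, 165, 15, 140), (23, 173, 15, 134)]
265 [(145, 18, 14, 225), (146, 18, 15, 224), (147, 18, 14, 225), (148, 18, 15, 225), (149, 13, 19, 211), (150, 10, 39, 165), (151, 8, 97, 145), (152, 9, 116, 172), (153, 10, 119, 202), (154, 10, 120, 212), (155, 10, 121, 212), (156, 10, 121, 211), (157, 10, 123, 209)]
[ 446.1 -110.7    8. ]
290 [(145, 13, 16, 225), (146, 14, 15, 225), (147, 15, 16, 225), (148, 14, 17, 
[... 1769 characters left out ...]
, 255), (238, 0, 255), (239, 0, 255), (240, 0, 255), (241, 0, 255), (242, 0, 255), (243, 0, 255), (244, 4, 253), (245, 0, 255), (246, 0, 255), (247, 0, 255), (248, 0, 255), (249, 0, 255), (250, 28, 222), (251, 25, 206), (252, 23, 210), (253, 22, 211), (254, 22, 209), (255, 21, 210)]
pillar px 261 283 30 98 end y@52 [476.18539139   3.34332015  55.        ] [468.48530227 -55.90322989  55.        ]
40 261 282 [474.   -4.3  52. ]
60 262 282 [472.2 -21.5  52. ]
80 263 283 [470.9 -39.4  52. ]
pillar px 340 364 31 100 end y@52 [549.33216654  -3.84566099  55.        ] [545.70615138 -64.5876457   55.        ]
40 343 364 [550.4 -10.9  52. ]
60 342 363 [548.5 -28.2  52. ]
80 341 362 [546.5 -46.   52. ]
```

Blue stop face (rows 10-17) directly adjoins the tray top, tray −y edge is 139.5 mm away, slope −5.1°: tray is home. Now the red-cradle pillar at about (472.5,−28), fingers partly closed so as not to touch the other pillar.

```bash
python3 -m jog '[[[-31,106,-40],[0,0,0]],[[-31,106,-40],[0,0,0]],[[-31,106,-40],[0,0,0]],[[-31,106,-70],[0,0,0]],[[-31,106,-90],[0,0,0]],[[-31,106,-90],[0,0,0]],[[-31,106,-90],[0,0,0]]]' 0.35
python3 - <<'E'
from h import *
s=robot.state();print(s["tool_pos"],s["orientation"],s["finger_gap"])
E
```

```text
time: 9.08
tool_pos: [470.0, -28.4, 122.9]
orientation: [0.738, 0.675, -0.002, -0.003]
ft_force: [0.2, -0.5, 1.2]
finger_gap: 57.1
grip_force: 0.0
[470.01323219 -28.35489802 122.89520187] [ 0.73755585  0.6752761  -0.00239609 -0.00279681] 57.07381714116833
```

```bash
python3 -m jog '[[[0,0,-30],[0,0,0]],[[0,0,-55],[0,0,0]],[[0,0,-75],[0,0,0]],[[0,0,-87],[0,0,0]],[[0,0,-93],[0,0,0]],[[0,0,-93],[0,0,0]],[[0,0,-93],[0,0,0]]]'
python3 -m jog '[[[0,0,0],[0,0,0]],[[0,0,0],[0,0,0]],[[0,0,0],[0,0,0]],[[0,0,0],[0,0,0]],[[0,0,0],[0,0,0]],[[0,0,0],[0,0,0]],[[0,0,0],[0,0,0]],[[0,0,0],[0,0,0]]]' 1
```

```text
time: 9.67
tool_pos: [473.8, -29.5, 33.7]
orientation: [0.738, 0.675, 0.0, 0.0]
ft_force: [-0.4, -0.1, 0.3]
finger_gap: 57.4
grip_force: 0.0
time: 10.33
tool_pos: [472.6, -29.1, 33.2]
orientation: [0.738, 0.675, -0.0, -0.0]
ft_force: [-3.3, 0.7, 4.8]
finger_gap: 21.2
grip_force: 30.0
```

```bash
python3 -m jog '[[[0,0,10],[0,0,0]],[[0,0,30],[0,0,0]],[[0,0,65],[0,0,0]],[[0,0,105],[0,0,0]],[[10,20,140],[0,0,0]],[[20,50,170],[0,0,0]],[[58,275,200],[0,0,0]],[[58,275,200],[0,0,0]],[[58,275,200],[0,0,0]],[[58,275,200],[0,0,0]],[[58,275,200],[0,0,0]],[[58,275,200],[0,0,0]]]'
python3 -m jog '[[[0,0,0],[0,0,0]],[[0,0,0],[0,0,0]],[[0,0,0],[0,0,0]]]'
python3 - <<'E'
from h import *
p,im=shot("wrist","w3")
np.save("w3.npy",np.array([p["vfov"],p["cx"],p["cy"],*np.ravel(p["world_from_camera"])]))
s=robot.state();print(s["tool_pos"],s["orientation"],s["finger_gap"])
E
```

```text
time: 11.33
tool_pos: [531.3, 250.1, 233.9]
orientation: [0.737, 0.676, 0.001, -0.0]
ft_force: [0.0, 0.4, -2.0]
finger_gap: 21.3
grip_force: 30.0
time: 11.58
tool_pos: [530.4, 245.3, 232.4]
orientation: [0.738, 0.675, -0.001, 0.0]
ft_force: [0.9, -0.7, -1.3]
finger_gap: 21.0
grip_force: 30.0
[530.41752205 244.74344395 232.34783383] [ 7.38027594e-01  6.74770057e-01 -8.00659121e-04 -7.07055477e-06] 20.803036064400306
```

View pics/w3.png

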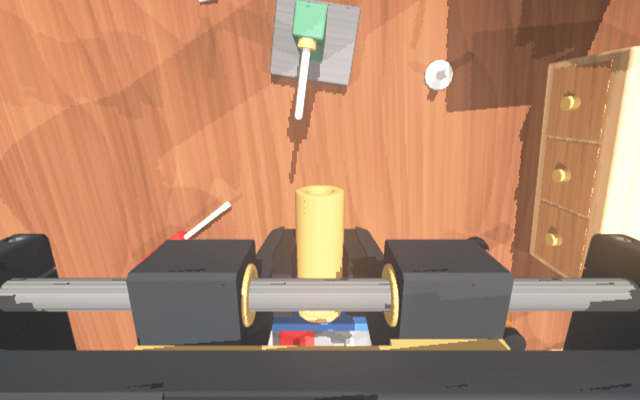

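The view shows the pin from the collar (307,45) to its tip (298,118), the held pillar at (320,187-320), and the gauge base at top. Extracting the pin axis.

Run:
```python
from h import *
v=np.load("w3.npy"); p=dict(vfov=v[0],cx=v[1],cy=v[2],world_from_camera=v[3:].reshape(4,4))
im=cv2.imread("pics/w3.png"); hsv=cv2.cvtColor(im,cv2.COLOR_BGR2HSV); H,S,V=[a.astype(int) for a in cv2.split(hsv)]
m=(S<60)&(V>140)
P=[]
for r in range(50,124):
    k=np.where(m[r,285:318])[0]
    if len(k)>2:
        P.append(((285+(k.min()+k.max())/2),r,len(k)))
print(P[::8],P[-2:])
W=np.array([onz(p,a,b,120)[:2] for a,b,_ in P[4:-4]]); vx,vy,x0,y0=cv2.fitLine(W.astype(np.float32),cv2.DIST_HUBER,0,.01,.01).ravel()
print("axis deg",np.degrees(np.arctan2(vy,vx)),x0,y0,"tip",onz(p,P[-1][0],P[-1][1]+.5,120))
# base edge z14
e=[]
for c in range(280,345,2):
    k=np.where((S[60:95,c]<70))[0]; e.append(onz(p,c,60+k.max()+.5,14)[:2])
print("base edge",cv2.fitLine(np.float32(e),cv2.DIST_HUBER,0,.01,.01).ravel())
# green top
g=((H>55)&(H<90)&(S>80)).astype(np.uint8); ys,xs=np.where(g[:45]); print("green",xs.min(),xs.max(),ys.min(),ys.max())
# pillar check
br=(H>15)&(H<35)&(S>60)&(V>120)
for r in (200,220,240,260):
    k=np.where(br[r,285:355])[0]+285; print(r,k.min(),k.max(),np.round(onz(p,(k.min()+k.max())/2,r,249.5),1),np.round(onz(p,k.min(),r,249.5)-onz(p,k.max(),r,249.5),1)[:1])
print("front end",np.round(onz(p,320,187,260),1),np.round(onz(p,320,187,249),1))
t=cams.camera_params("top");q=cams.camera_params("side")
for X in([x0+(316-y0)*vx/vy,316,120],):print(proj(t,X),proj(q,X))
it=cv2.imread("pics/top0.png");iq=cv2.imread("pics/side0.png")
a=cv2.resize(it[175:220,165:220],(385,315),interpolation=cv2.INTER_CUBIC);b=cv2.resize(iq[260:340,265:325],(300,400),interpolation=cv2.INTER_CUBIC)
o=np.zeros((400,700,3),np.uint8);o[:315,:385]=a;o[:,400:]=b;cv2.imwrite("pics/g.png",o)
```

```text
[(np.float64(297.5), 50, 22), (np.float64(297.0), 58, 23), (np.float64(301.0), 66, 33), (np.float64(301.0), 74, 33), (np.float64(302.5), 82, 8), (np.float64(301.0), 90, 9), (np.float64(300.5), 98, 8), (np.float64(299.5), 106, 8), (np.float64(298.5), 114, 8)] [(np.float64(298.0), 118, 5), (np.float64(298.0), 119, 3)]
axis deg 81.95183 522.04755 328.5356 tip [517.48317148 304.09879777 120.        ]
base edge [ 9.7458482e-01 -2.2401878e-01  5.3173547e+02  3.4102756e+02]
green 294 325 3 36
200 295 344 [532.6 272.6 249.5] [-21.6]
220 296 343 [531.8 263.2 249.5] [-21.1]
240 296 343 [530.9 253.5 249.5] [-21.5]
260 297 341 [529.8 243.4 249.5] [-20.5]
front end [533.6 281.1 260. ] [533.3 278.3 249. ]
(np.float64(203.02155812097686), np.float64(193.29377458291358)) (np.float64(300.09677388568156), np.float64(272.9230005655419))
```

View pics/g.png

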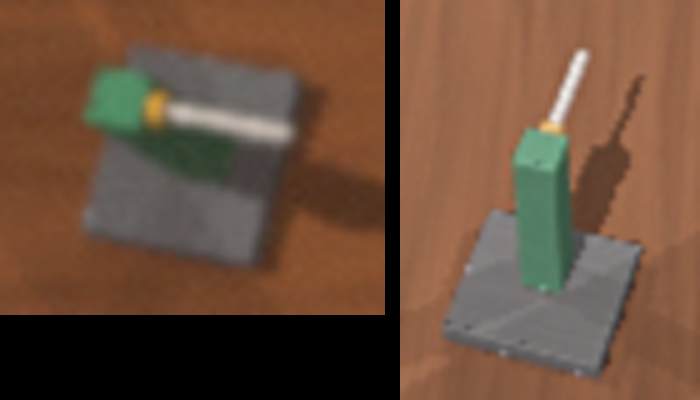

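Run:
```python
from h import *
v=np.load("w3.npy"); p=dict(vfov=v[0],cx=v[1],cy=v[2],world_from_camera=v[3:].reshape(4,4))
t=cams.camera_params("top");q=cams.camera_params("side")
im=cv2.imread("pics/w3.png"); hsv=cv2.cvtColor(im,cv2.COLOR_BGR2HSV); H,S,V=[a.astype(int) for a in cv2.split(hsv)]
W=[];E=[]
for r in range(52,117):
    k=np.where((V[r,290:316]>215)&(S[r,290:316]<60))[0]+290
    if 4<len(k)<14: W.append(onz(p,(k.min()+k.max())/2,r,120)[:2]); 
f=cv2.fitLine(np.float32(W),cv2.DIST_HUBER,0,.01,.01).ravel();print(len(W),f,np.degrees(np.arctan2(f[1],f[0])),W[0],W[-1])
tt,ts,tw=(206.7,193.8),(301.4,270.6),(298,118.7)
for A in ((t,tt,q,ts),(t,tt,p,tw),(q,ts,p,tw)): print(tri(*A))
# collar/post junction top: top (crop 153,108) side (crop 551-400,127) wrist (307,45)
tt,ts,tw=(165+155/7,175+108/7),(265+151/5,260+128/5),(306.5,44)
for A in ((t,tt,q,ts),(t,tt,p,tw),(q,ts,p,tw)): print("collar",tri(*A))
```

```text
64 [2.2753815e-01 9.7376919e-01 5.2452991e+02 3.3588409e+02] 76.84782 [528.74271615 354.41995856] [517.78075535 306.87738069]
(array([518.2033488 , 306.01253998, 117.89992786]), np.float64(1.2798063774380215))
(array([517.77341863, 304.7386299 , 122.27145027]), np.float64(0.1631473662970178))
(array([517.49981007, 304.6796582 , 116.08223513]), np.float64(0.46728400749006))
collar (array([529.54038463, 360.97628294, 123.32116668]), np.float64(0.40811445918518235))
collar (array([529.79863876, 359.83684388, 124.56444297]), np.float64(1.5341029557419092))
collar (array([529.81940548, 359.70142098, 121.47764716]), np.float64(0.6004049320961756))
```

Pin axis 76.9° (gauge yaw −13°), tip (517.6,304.7), and three views agree within 2 mm in xy. Lining the pillar up 15 mm before the tip.

```bash
python3 -m jog '[[[-23,13,0],[0,0,-0.138]],[[-23,13,-30],[0,0,-0.138]],[[-23,13,-65],[0,0,-0.138]],[[-23,13,-100],[0,0,-0.138]],[[-23,13,-120],[0,0,-0.138]],[[-23,13,-129],[0,0,-0.138]],[[-23,13,-129],[0,0,-0.138]],[[-23,13,-129],[0,0,-0.138]],[[-23,13,-129],[0,0,-0.138]]]'
python3 - <<'E'
from h import *
p,im=shot("wrist","w4"); s=robot.state();print(s["tool_pos"],s["orientation"],s["ft_force"])
print(proj(p,[517.6,304.7,120]),proj(p,[526,341,120]))
hsv=cv2.cvtColor(im,cv2.COLOR_BGR2HSV); H,S,V=[a.astype(int) for a in cv2.split(hsv)]
W=[]
for r in range(20,185,6):
    k=np.where((V[r,270:350]>200)&(S[r,270:350]<60))[0]+270
    b=np.where((H[r,270:370]>15)&(H[r,270:370]<35)&(S[r,270:370]>60)&(V[r,270:370]>120))[0]+270
    print(r,(k.min(),k.max(),len(k)) if len(k) else None,(b.min(),b.max(),len(b)) if len(b) else None)
E
```

```text
time: 12.38
tool_pos: [509.6, 259.0, 106.1]
orientation: [0.783, 0.622, 0.002, 0.0]
ft_force: [-0.2, 0.3, -1.7]
finger_gap: 21.0
grip_force: 30.0
[509.81107348 259.22119009 106.39075375] [7.82841446e-01 6.22217761e-01 2.01608156e-03 5.13126281e-04] [-6.62540519e-02  8.45022613e-04 -1.98063820e+00]
(np.float64(313.76587522856283), np.float64(155.99042776792766)) (np.float64(313.3187108976176), np.float64(64.03831963330984))
20 (np.int64(311), np.int64(320), 10) (np.int64(296), np.int64(330), 20)
26 (np.int64(308), np.int64(320), 13) None
32 (np.int64(306), np.int64(320), 15) None
38 (np.int64(306), np.int64(349), 20) None
44 (np.int64(306), np.int64(349), 24) None
50 (np.int64(306), np.int64(349), 32) None
56 (np.int64(306), np.int64(349), 34) None
62 (np.int64(292), np.int64(349), 37) None
68 (np.int64(287), np.int64(349), 42) None
74 (np.int64(280), np.int64(349), 49) None
80 (np.int64(306), np.int64(320), 15) None
86 (np.int64(307), np.int64(320), 14) None
92 (np.int64(307), np.int64(320), 14) None
98 (np.int64(307), np.int64(320), 14) None
104 (np.int64(307), np.int64(320), 14) None
110 (np.int64(307), np.int64(320), 14) None
116 (np.int64(307), np.int64(320), 14) None
122 (np.int64(307), np.int64(320), 14) None
128 (np.int64(307), np.int64(320), 14) None
134 (np.int64(307), np.int64(320), 14) None
140 (np.int64(307), np.int64(320), 14) None
146 (np.int64(307), np.int64(320), 14) None
152 (np.int64(308), np.int64(319), 12) None
158 None None
164 None None
170 None None
176 None None
182 None None
```

```bash
python3 -m jog '[[[0,0,0],[0,0,0]],[[0,0,0],[0,0,0]],[[0,0,0],[0,0,0]],[[0,0,0],[0,0,0]]]'
python3 - <<'E'
from h import *
p,im=shot("wrist"); s=robot.state();print(s["tool_pos"],s["orientation"],s["ft_force"])
from scipy.spatial.transform import Rotation as R
g=np.array([.2265,.974,0]);l=np.array([.974,-.2265,0])
o=s["tool_pos"]-np.array([517.6,304.7,120-16.8]); print("along,lat,z",o@g,o@l,o[2])
hsv=cv2.cvtColor(im,cv2.COLOR_BGR2HSV); H,S,V=[a.astype(int) for a in cv2.split(hsv)]
k=np.where((V[130,280:345]>200)&(S[130,280:345]<60))[0]+280; print("pin",k.min(),k.max(),onz(p,k.mean(),130,120),)
B=(H>15)&(H<35)&(S>60)&(V>120)
for r in (200,225,250):
    b=np.where(B[r,280:360])[0]+280; c=(b.min()+b.max())/2
    w=onz(p,c,r,120)-np.array([517.6,304.7,120]); print(r,b.min(),b.max(),w@g,w@l)
w=onz(p,k.mean(),130,120)-np.array([517.6,304.7,120]);print("pin lat",w@l)
rows=np.where(B[:,318])[0];print("pillar first row",rows[rows>150].min(), onz(p,318,rows[rows>150].min(),131))
E
```

```text
time: 12.77
tool_pos: [508.2, 259.1, 104.6]
orientation: [0.783, 0.623, 0.0, 0.0]
ft_force: [0.5, 0.0, -1.6]
finger_gap: 21.1
grip_force: 30.0
[508.1055345  259.0115367  104.37429135] [7.82587533e-01 6.22540487e-01 3.01562754e-04 6.90471091e-05] [-0.37963326 -0.13351403 -1.8241553 ]
along,lat,z -46.651059684924086 1.1008275434809214 1.1742913520718332
pin 310 323 [519.92612356 315.46848316 120.        ]
200 295 343 -19.75878743047516 0.9346663806846203
225 296 343 -31.7153805859844 1.185144747614058
250 297 342 -44.23825025035753 1.2129262860070025
pin lat -0.17341708960007907
pillar first row 185 [515.81141471 294.72324501 131.        ]
```

```bash
python3 -m jog '[[[-1.2,0.3,-1],[0,0,0]],[[-0.7,2.3,-1],[0,0,0]],[[-0.1,5.2,-1],[0,0,0]],[[0.6,8.1,-1],[0,0,0]],[[1.1,10,-1],[0,0,0]],[[1.1,10,-1],[0,0,0]],[[1.1,10,-1],[0,0,0]]]'
python3 -m jog '[[[0.2,1,0],[0,0,0]],[[0.5,2,0],[0,0,0]],[[0.7,3,0],[0,0,0]],[[0.9,4,0],[0,0,0]],[[1.2,5,0],[0,0,0]],[[1.4,6,0],[0,0,0]],[[1.4,6,0],[0,0,0]],[[1.4,6,0],[0,0,0]]]'
```

```text
time: 13.4
tool_pos: [509.1, 269.1, 103.0]
orientation: [0.783, 0.623, -0.0, 0.0]
ft_force: [1.0, -0.1, -1.9]
finger_gap: 20.9
grip_force: 30.0
time: 14.07
tool_pos: [510.5, 274.9, 103.0]
orientation: [0.783, 0.623, -0.0, -0.0]
ft_force: [-0.6, 0.2, -1.0]
finger_gap: 20.8
grip_force: 30.0
```

```bash
python3 -m jog '[[[0.2,1,0],[0,0,0]],[[0.5,2,0],[0,0,0]],[[0.7,3,0],[0,0,0]],[[0.9,4,0],[0,0,0]],[[0.9,4,0],[0,0,0]]]'
python3 - <<'E'
from h import *
s=robot.state();g=np.array([.2265,.974,0]);l=np.array([.974,-.2265,0])
o=s["tool_pos"]-np.array([517.6,304.7,120-16.8]); print("along,lat,z",o@g,o@l,o[2],s["ft_force"],s["ft_force"]@g)
E
```

```text
time: 14.48
tool_pos: [511.4, 279.1, 103.0]
orientation: [0.783, 0.623, 0.0, -0.0]
ft_force: [-0.2, 0.3, -1.3]
finger_gap: 21.0
grip_force: 30.0
along,lat,z -26.372846242962314 -0.19959551634751627 -0.2211142359289795 [-0.23905459  0.3225384  -1.32811656] 0.2600065381888223
```

```bash
python3 -m jog '[[[0.2,1,0],[0,0,0]],[[0.5,2,0],[0,0,0]],[[0.7,3,0],[0,0,0]],[[0.9,4,0],[0,0,0]],[[1.2,5,0],[0,0,0]],[[1.2,5,0],[0,0,0]]]'
```

```text
time: 14.98
tool_pos: [512.6, 284.1, 103.0]
orientation: [0.783, 0.623, 0.0, -0.0]
ft_force: [-0.1, -0.9, -1.9]
finger_gap: 21.1
grip_force: 30.0
```

```bash
python3 -m jog '[[[0.5,2,0],[0,0,0]],[[0.9,4,0],[0,0,0]],[[1.4,6,0],[0,0,0]],[[1.6,7,0],[0,0,0]],[[1.9,8,0],[0,0,0]],[[2.1,9,0],[0,0,0]],[[2.1,9,0],[0,0,0]]]'; python3 -m jog '[[[0.2,1,0],[0,0,0]],[[0.5,2,0],[0,0,0]],[[0.7,3,0],[0,0,0]],[[0.7,3,0],[0,0,0]]]'
python3 - <<'E'
from h import *
p,im=shot("wrist")
cv2.imwrite("pics/w5.png",im[:330,160:480])
E
```

```text
time: 15.57
tool_pos: [514.7, 293.1, 103.0]
orientation: [0.783, 0.623, 0.0, -0.0]
ft_force: [1.1, 0.1, -2.0]
finger_gap: 21.0
grip_force: 30.0
time: 15.9
tool_pos: [515.1, 295.2, 102.8]
orientation: [0.783, 0.623, -0.001, 0.0]
ft_force: [-0.8, -3.7, -1.8]
finger_gap: 21.0
grip_force: 30.0
```

View pics/w5.png

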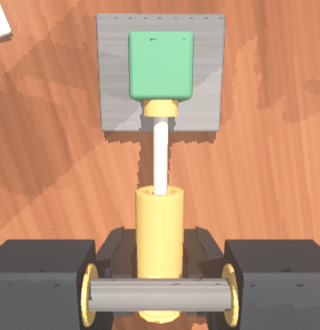

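Pin seated ~22 mm deep: contact at along −9.9 mm fits the hole bottom, not a dimple, and the view shows the pin (160,117→192) inside the +y end. So the hole is at the tool's +x end. Backing out, then rising.

```bash
python3 -m jog '[[[-1,-4,0],[0,0,0]],[[-2.3,-10,0],[0,0,0]],[[-4.7,-20,0],[0,0,0]],[[-8.2,-35,0],[0,0,0]],[[-11.6,-50,0],[0,0,0]],[[-14,-60,10],[0,0,0]],[[-16,-70,40],[0,0,0]],[[-18,-80,75],[0,0,0]],[[-18,-90,110],[0,0,0]],[[-18,-100,145],[0,0,0]],[[-18,-100,180],[0,0,0]],[[-18,-100,215],[0,0,0]]]'
python3 -m jog '[[[0,-50,30],[0,0,-0.95]],[[0,-50,30],[0,0,-0.95]],[[0,-50,30],[0,0,-0.95]],[[0,-50,30],[0,0,-0.95]],[[0,-50,30],[0,0,-0.95]],[[0,-50,30],[0,0,-0.95]],[[0,-50,30],[0,0,-0.95]],[[0,-50,30],[0,0,-0.95]],[[0,-50,30],[0,0,-0.95]],[[0,-50,30],[0,0,-0.95]]]'
python3 - <<'E'
from h import *
s=robot.state(); from scipy.spatial.transform import Rotation as R
print(s["q"],s["finger_gap"]);print(np.round(R.from_quat(s["orientation"]).as_matrix(),3))
E
```

```text
time: 16.95
tool_pos: [496.6, 194.0, 320.6]
orientation: [0.783, 0.622, 0.001, 0.0]
ft_force: [-0.6, 0.4, -2.7]
finger_gap: 21.0
grip_force: 30.0
time: 17.78
tool_pos: [496.9, 145.1, 348.5]
orientation: [0.981, 0.196, 0.0, -0.0]
ft_force: [0.2, -0.4, -1.7]
finger_gap: 21.1
grip_force: 30.0
[ 2.35855459e-01 -8.72248453e-02  1.78493772e+00  6.19852100e-05
  1.44326187e+00  1.41135412e+00] 21.106018302358482
[[ 0.923  0.385  0.001]
 [ 0.385 -0.923  0.   ]
 [ 0.001  0.    -1.   ]]
```

```bash
python3 -m jog '[[[140,55,60],[0.302,-0.725,0]],[[140,55,60],[0.302,-0.725,0]],[[140,55,60],[0.302,-0.725,0]],[[140,55,60],[0.302,-0.725,0]],[[140,55,60],[0.302,-0.725,0]],[[140,55,60],[0.302,-0.725,0]],[[140,55,60],[0.302,-0.725,0]],[[140,55,60],[0.302,-0.725,0]]]'
python3 -m jog '[[[40,15,0],[0.302,-0.725,0]],[[40,15,0],[0.302,-0.725,0]],[[40,15,0],[0.302,-0.725,0]],[[40,15,0],[0.302,-0.725,0]],[[40,15,0],[0.302,-0.725,0]],[[40,15,0],[0.302,-0.725,0]],[[40,15,0],[0.302,-0.725,0]],[[40,15,0],[0.302,-0.725,0]],[[40,15,0],[0.302,-0.725,0]],[[40,15,0],[0.302,-0.725,0]]]'
python3 - <<'E'
from h import *
s=robot.state(); from scipy.spatial.transform import Rotation as R
print(s["q"],s["finger_gap"]);M=R.from_quat(s["orientation"]).as_matrix();print(np.round(M,3)); 
a=np.cross(M[:,0],[0,0,1]);print("to go",a/np.linalg.norm(a)*np.arccos(M[2,0]))
E
```

```text
time: 18.45
tool_pos: [634.0, 199.6, 403.1]
orientation: [0.907, 0.181, 0.372, -0.075]
ft_force: [-0.2, -0.8, -2.6]
finger_gap: 21.7
grip_force: 30.0
time: 19.28
tool_pos: [674.4, 228.4, 407.9]
orientation: [0.777, 0.18, 0.583, -0.152]
ft_force: [-0.3, 0.1, -2.4]
finger_gap: 20.8
grip_force: 30.0
[ 0.13346522 -0.23091146  2.25525527  2.00051623  0.36954355 -0.52789354] 20.767054756427772
[[ 0.255  0.456  0.852]
 [ 0.102 -0.889  0.446]
 [ 0.962 -0.027 -0.273]]
to go [ 0.10326917 -0.25831898  0.        ]
```

```bash
python3 -m jog '[[[0,0,0],[0.103,-0.258,0]],[[0,0,0],[0.103,-0.258,0]],[[0,0,0],[0.103,-0.258,0]],[[0,0,0],[0.103,-0.258,0]],[[0,0,0],[0.103,-0.258,0]],[[0,0,0],[0.103,-0.258,0]],[[0,0,0],[0.103,-0.258,0]],[[0,0,0],[0.103,-0.258,0]],[[0,0,0],[0.103,-0.258,0]],[[0,0,0],[0.103,-0.258,0]]]'
python3 - <<'E'
from h import *
s=robot.state(); from scipy.spatial.transform import Rotation as R
print(s["q"],s["qvel"].max());M=R.from_quat(s["orientation"]).as_matrix();print(np.round(M,3)); 
a=np.cross(M[:,0],[0,0,1]);print("to go",a/np.linalg.norm(a)*np.arccos(M[2,0]))
p,im=shot("wrist"); p2,i2=shot("side"); p3,i3=shot("top")
o=np.hstack([cv2.resize(im[100:400,160:480],(400,375)),cv2.resize(i2[100:300,200:413],(400,375))])
cv2.imwrite("pics/f.png",o)
# tray check in top view
cv2.imwrite("pics/top_end.png",i3)
E
```

```text
time: 20.12
tool_pos: [673.4, 228.6, 406.9]
orientation: [0.688, 0.167, 0.685, -0.168]
ft_force: [0.5, 0.5, -1.1]
finger_gap: 20.7
grip_force: 30.0
[ 0.12528955 -0.13038749  2.36805094  2.60160212  0.73840401 -1.15258006] 0.009308750366566311
[[ 0.004  0.461  0.888]
 [-0.    -0.888  0.461]
 [ 1.    -0.002 -0.004]]
to go [-0.00034177 -0.00443594  0.        ]
```

View pics/f.png

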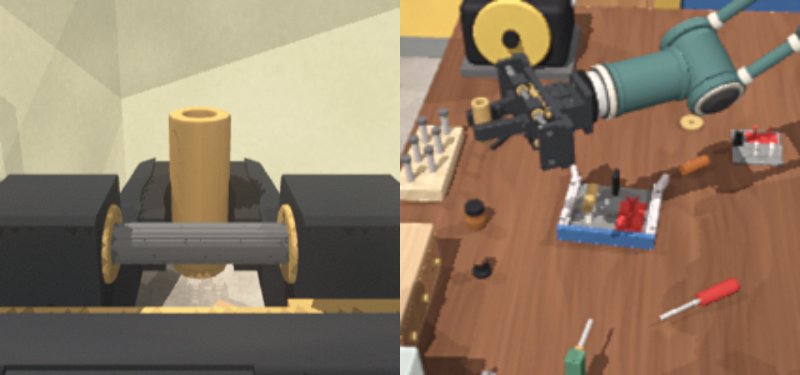

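Hole faces up (pillar at left image (200,115), tilt 0.3°), with the pillar bottom about 375 mm above the bench. On the right, the tray is flush at the blue stop and the other pillar is still in its white cradle. Handing in.

```bash
python3 -c "
from bench import close_job
print(close_job())"
```

```text
the job is handed in; nothing more can be done
None
```

I handed the job in at about 20 s of the 72 s allowed: the tray is home against the blue stop, and the pillar from the red cradle is in the gripper with its hole facing straight up, about 37 cm above the bench; I tested only its +y end, where the pin went in about 22 mm.

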